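# Slide a drawer front through the open jaws of a lever vise and lock it

### The job

Get the small oak drawer front ready for edge trimming: square it up and push it flat along the bench, through between the open jaws of the low blue lever vise, until its leading end is fully home against the vise's steel work stop. Then push the red-knobbed lever all the way home so that the jaws hold the board. Only push with the fingertips, never lift the board off the bench, leave the loose tools and the dish around it where they are, and finish clear of everything.

Things in the scene. Friction and masses are not known exactly. Their poses are not given: they have to be found in the camera images.
- board: Oak drawer front lying flat on the bench, 96 mm along its x, 160 mm along its y, 22 mm thick, small knob hole in the middle, about 0.25 kg. Origin: centre of its underside. It starts to the vise's +y side, at up to 0.3 rad to the vise and off its line.
- vise: Low blue bench-top vise, screwed down. Origin: on the bench top in the middle of the jaws' length. The gap runs along its y, open at the top and both ends, the bench being its floor. When clamped home the board's origin is at the vise's origin, axes parallel, 26 mm sticking out of the jaws at each end. The housing for the lever (x -122 to -72 mm, y +-56 mm, 17 mm high) is on the robot's side.
- vise_fixed_face (a point): Middle of the fixed (far) jaw's face, on the bench: x = +48 mm, y = 0 in the vise's frame; the face is the plane x = +48 mm. Jaw 108 mm long (y -54 to +54 mm), 15 mm high, ends rounded with 8 mm radius; jaw and foot reach to x = +98 mm.
- vise_stop (a point): Point of the work stop's face that the board's end must touch, on the bench: x = 0, y = -80 mm in the vise's frame. Steel finger, 15 mm high, 12 mm thick, spanning x = -15 to +65 mm; its face is the plane y = -80 mm, looking along +y.
- vise_jaw: The moving jaw (robot's side), a blue bar 16 x 108 x 15 mm, ends rounded with 8 mm radius, on a springy backing (15 N/mm). Axes as the vise's; origin at the vise's origin plus the jaw's travel along the vise's x (6.5 mm per rad of lever). Its face is at x = -52 mm in its own frame, so the fully open gap is 100 mm wide for the 96 mm board.
- vise_lever (a joint): Cam lever angle about its vertical pivot, rad: 0 fully open, 0.85 fully home (a stop); starts at 0 to 0.1, grows anticlockwise seen from above. At 0.85 it points along the vise's -y, parallel to the jaws; at 0 it is 0.85 rad from that, towards the robot (-x). About 3.5 N at the knob move it, slightly more once the jaw meets the board (near 0.6); it stays where left.
- vise_pivot (a point): Point on the lever's vertical pivot axis, 36 mm above the bench, at x = -86 mm, y = 0 in the vise's frame.
- vise_knob (a point): Centre of the lever's red ball knob, 26 mm diameter, 110 mm from the pivot axis and 36 mm above the bench. The arm between is a 10 mm round bar.
- router: Cordless trim router standing on its 90 mm square base, 212 mm tall. Origin: centre of its underside. Leave it.
- chuck_key: Chrome chuck key lying flat, 64 mm long along its x, 76 mm crossbar along y at x = 4 mm, 14 mm high. Origin: on the bench under the crossbar end of its shaft. Leave it.
- clamp: Blue plastic spring clamp lying on its side, about 150 mm long, 100 mm wide over the handles, 20 mm high. Origin: under its pivot. Leave it.
- dish: Square glass dish with screws, 100 x 100 x 32 mm. Origin: centre of its underside. Leave it.
- hammer: Hammer lying along its x, about 270 mm long, head at +x, origin near its middle. Leave it.

How it is judged:
By the outcome, as a careful person would: the job done as asked, in the order asked, and still so for the second after the job is handed in, with the robot touching nothing.
It also fails if it takes over 72 s, if anything falls off the work surface, if the arm or the gripper's body presses on something with over 40 N, if the wrist force passes 120 N, or if a joint passes its speed limit or range.

### The arm

A 7-joint arm with a two-finger parallel gripper is mounted at the origin on the work surface. World frame = base frame: x ahead of the robot, y to its left, z up, the work surface at z = 0. Lengths are in m, angles in rad, forces in N, time in s.
With the tool pointing down it reaches from about 0.425 to 0.875 m from the base axis. Payload 4.7 kg.
Tool frame: the origin (TCP) lies on the centre line of the jaws, within the pads' length; the fingertips stand 8 mm ahead of it and the grasp point (between the pads) lies 11 mm behind it; z points along the fingers, y is the direction in which the jaws open and shut (so a half turn about z gives the same grasp; the last joint's range is limited). The gripper opens to 87 mm and grips with 3 to 60 N. Pads are 19 mm wide; open, the fingers measure 117 mm over their backs; the gripper's body (75 mm by 190 mm) begins 51 mm behind the grasp point.
Start: joints at [-1.144, 0.321, -0.07, 1.45, 0.023, 1.371, -0.057], TCP at [0.261, 0.595, 0.231] pointing down, gripper open.
Joint ranges: [-2.86, 2.86], [-0.3, 2.09], [-1.38, 1.24], [0.06, 2.45], [-1.56, 4.7], [0.09, 2.05], [-2.69, 2.69]. Speed limits (rad/s): [2.57, 2.57, 3.14, 3.14, 3.14, 3.14, 3.14].

### API

Orientations are given as [roll, pitch, yaw] about the fixed x, y, z axes, in that order (R = Rz(yaw) Ry(pitch) Rx(roll)).
In Python, from station import move_ptp, line_to, move_j, open_jaws, close, sleep, ik, sense, get_image, get_calibration, PlanningError, hand_in, recognise gives the robot as it stands. Calls block until the motion is done:
- move_ptp(position, orientation): joint-space move of the TCP to a pose.
- line_to(position, v=0.15, rot=None): straight line of the TCP; rot=None keeps the orientation; v is the mean speed in m/s.
- move_j(angles): joint-space move.
- open_jaws() and close(squeeze=None): open the fingers fully, or close them until they stop; squeeze is the grip in N (None keeps the last).
- sleep(seconds).
- ik(position, orientation): joint angles nearest the present ones, or None.
- sense(): the state.
- get_image(name): name is "side" or "top" or "wrist"; returns the picture (384x512x3 uint8, red, green, blue); there is no depth.
- get_calibration(name): a dict with "camera_matrix" (3x3 intrinsics, pixels), "R" (3x3) and "t" (3): a world point X has camera coordinates R X + t. Camera axes: x right, y down, z forward; pixel columns grow to the right and rows downward; lengths in m; the calibration is good to about 2 mm. The wrist camera is an equidistant fisheye: a pixel r from the principal point sees the ray r / f radians off the axis. A picture is of the moment at which its call begins: read the wrist's pose just before it. get_calibration takes no time and is no camera call; for the wrist camera it gives the pose at the moment of the call.
A pose or a line that the arm cannot do raises PlanningError and nothing moves.
- hand_in(): hands the job in, once; it reports no verdict.
Trained networks look in the newest picture that a camera, given by its name, has taken for a name from the list of things; names that differ only in an ending like _2 or _b are one class to them, and where a whole thing is asked for, a point or a joint stands for the part that bears it (a point fixed in the world has none). Each returns a list of dicts, best first, with "score" (0 to 1); they miss things now and then, are a little off and sometimes report something else, mostly with a low value. They report only what shows in the picture. A call takes as long as a camera call.
- recognise(camera, label): "box" ([centre column, centre row, width, height] in pixels, round what is visible of it).
The state is a dict: "t": time; "q": joint angles; "joint_velocities": joint speeds; "effort": joint torques, N m; "eef_pos": TCP position; "tool_rot": TCP orientation; "wrist_force": force on the tool from outside, world axes, zero at the start; "moment": the same for the moment, N m; "finger_gap": opening from 0.0 (shut) to 1.0 (fully open).
Only numpy, scipy, OpenCV 4.12 (cv2) and the standard library are available. Lean on these libraries where they do the work, as an engineer would, in place of code of your own. Each camera call takes 0.05 s, during which the arm holds its last target.

## Working session

There is one attempt and no reset: what is moved stays moved. The work goes in short steps, each a Python script; the robot and the scene stay as the last script left them, time stands still between calls to the robot, and variables do not carry over. Pictures are saved under pics/ and viewed, and the job is handed in when it is done.

```bash
ls; mkdir -p pics
python3 - <<'E'
from station import *
import cv2
for n in ("top","side","wrist"):
    im=get_image(n); cv2.imwrite(f"pics/{n}0.png",im[:,:,::-1]); c=get_calibration(n); print(n,c)
    for l in ("board","vise","vise_jaw","vise_lever","vise_knob"):
        try: print(l,[(d['score'],[round(x) for x in d['box']]) for d in recognise(n,l)][:2])
        except Exception as e: print(l,e)
s=sense();print(s['t'],s['eef_pos'],s['tool_rot'],s['finger_gap'])
E
```

```text
pics
top {'camera_matrix': array([[441.05611248,   0.        , 254.275604  ],
       [  0.        , 441.05611248, 192.6215506 ],
       [  0.        ,   0.        ,   1.        ]]), 'R': array([[ 0.01902416, -0.99980049,  0.00608841],
       [-0.9922054 , -0.01962901, -0.12305748],
       [ 0.12315244, -0.00369989, -0.99238087]]), 't': array([-0.03900955,  0.55417466,  1.48383916])}
board [(0.93, [207, 194, 51, 43])]
vise [(0.75, [266, 199, 42, 80]), (0.19, [356, 223, 24, 20])]
vise_jaw [(0.58, [261, 206, 31, 8])]
vise_lever [(0.45, [273, 225, 26, 26])]
vise_knob [(0.63, [271, 224, 30, 30]), (0.22, [267, 199, 44, 85])]
side {'camera_matrix': array([[472.32657746,   0.        , 259.06098708],
       [  0.        , 472.32657746, 189.38204653],
       [  0.        ,   0.        ,   1.        ]]), 'R': array([[ 0.93750949, -0.34743489, -0.01910374],
       [-0.20159053, -0.49757751, -0.84366929],
       [ 0.28361456,  0.7947991 , -0.53652322]]), 't': array([-0.53088867,  0.13001114,  1.3397613 ])}
board [(0.63, [244, 173, 47, 32])]
vise [(0.9, [261, 206, 87, 35])]
vise_jaw [(0.6, [249, 207, 14, 21])]
vise_lever [(0.69, [232, 213, 26, 22])]
vise_knob [(0.79, [233, 212, 26, 24])]
wrist {'camera_matrix': array([[297.31863964,   0.        , 258.61692514],
       [  0.        , 297.31863964, 195.41659396],
       [  0.        ,   0.        ,   1.        ]]), 'R': array([[ 0.40100744,  0.91607346, -0.00156355],
       [ 0.88590836, -0.38736726,  0.25517248],
       [ 0.23315107, -0.10371122, -0.96689429]]), 't': array([-0.64889683, -0.03147192,  0.39088463])}
board []
vise []
vise_jaw []
vise_lever []
vise_knob []
0.9 [0.2607865  0.59540085 0.23060469] [3.14151181e+00 1.49431687e-05 2.72879249e+00] 0.9987633788268944
```

Run:
```python
import cv2
a=cv2.imread("pics/top0.png")[130:280,160:380]; cv2.imwrite("pics/top0c.png",cv2.resize(a,(792,540),interpolation=cv2.INTER_CUBIC))
a=cv2.imread("pics/side0.png")[130:280,160:360]; cv2.imwrite("pics/side0c.png",cv2.resize(a,(800,600),interpolation=cv2.INTER_CUBIC))
```

```text
(no output)
```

View pics/top0.png

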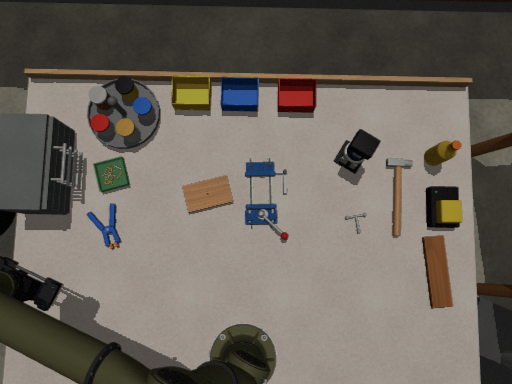

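View pics/top0c.png

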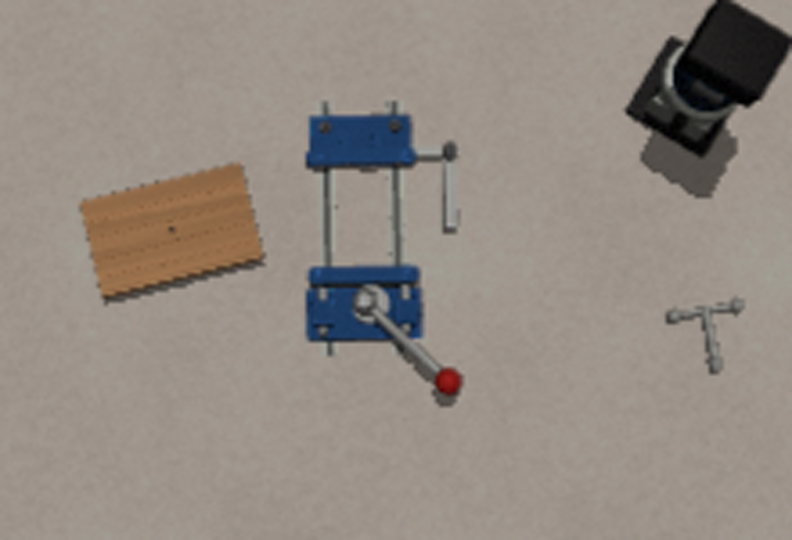

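View pics/side0c.png

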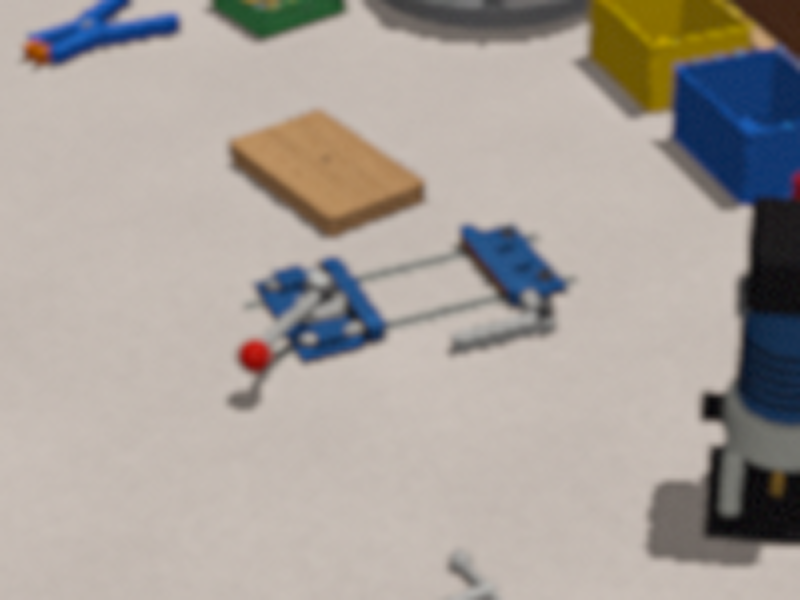

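The top picture shows the oak board at about (207,194), rotated slightly, and the vise at (262,195) with its red knob at (284,236). The side view agrees with this. Next I'll localise them and look with the wrist camera.

```bash
cat > h.py <<'E'
import numpy as np, cv2
from station import *
def ray(cal,uv):
    K=cal['camera_matrix'];u=np.array(uv,float)
    x=(u[0]-K[0,2])/K[0,0];y=(u[1]-K[1,2])/K[1,1]
    return x,y
def pix2w(cal,uv,z,fish=False):
    x,y=ray(cal,uv)
    if fish:
        r=np.hypot(x,y);d=np.array([x/r*np.sin(r),y/r*np.sin(r),np.cos(r)]) if r>1e-9 else np.array([0,0,1.])
    else: d=np.array([x,y,1.])
    R=cal['R'];C=-R.T@cal['t'];w=R.T@d
    return C+w*(z-C[2])/w[2]
def w2pix(cal,X,fish=False):
    K=cal['camera_matrix'];c=cal['R']@np.array(X,float)+cal['t']
    if fish:
        n=np.hypot(c[0],c[1]);th=np.arctan2(n,c[2]);x,y=c[0]/n*th,c[1]/n*th
    else: x,y=c[0]/c[2],c[1]/c[2]
    return np.array([K[0,0]*x+K[0,2],K[1,1]*y+K[1,2]])
E
python3 - <<'E'
from h import *
c=get_calibration("top")
o=lambda u,v:(160+u/3.6,130+v/3.6)
B=[pix2w(c,o(*p),.022)[:2] for p in [(80,203),(240,163),(264,262),(105,300)]]
print("board",np.round(B,3),np.mean(B,0))
print("jaw fixed near face",[pix2w(c,o(*p),.015)[:2].round(3) for p in [(307,166),(414,166)]])
print("mov jaw far",[pix2w(c,o(*p),.015)[:2].round(3) for p in [(310,267),(420,267)]])
print("knob",pix2w(c,o(448,381),.036),"pivot",pix2w(c,o(370,302),.04))
for n,uv in dict(dish=(112,175),clamp=(105,226),router=(351,160),key=(355,220)).items(): print(n,pix2w(c,uv,0).round(3))
w=get_calibration("wrist");C=-w['R'].T@w['t'];s=sense();print("wristcam",C,s['eef_pos'])
from scipy.spatial.transform import Rotation as Ro
RT=Ro.from_euler('xyz',s['tool_rot']).as_matrix();print("cam in tool",RT.T@(C-s['eef_pos']), "axis in tool",RT.T@w['R'][2])
for y in (0,np.pi/2,-np.pi/2,np.pi):
  for p in [(.6,.1,.3),(.6,.25,.05),(.55,0,.05)]:
    q=ik(p,[np.pi,0,y]);print(y,p,None if q is None else np.round(q,2))
E
```

```text
board [[0.573 0.222]
 [0.615 0.069]
 [0.52  0.043]
 [0.48  0.195]] [0.54702592 0.13240171]
jaw fixed near face [array([0.615, 0.004]), array([ 0.617, -0.1  ])]
mov jaw far [array([ 0.516, -0.001]), array([ 0.518, -0.107])]
knob [ 0.40869583 -0.13357143  0.036     ] pivot [ 0.48165092 -0.05860086  0.04      ]
dish [0.612 0.475 0.   ]
clamp [0.432 0.489 0.   ]
router [ 0.683 -0.37   0.   ]
key [ 0.47  -0.383  0.   ]
wristcam [0.19695885 0.62278524 0.38495029] [0.2607865  0.59540085 0.23060469]
cam in tool [ 0.06944984 -0.0005095  -0.15434668] axis in tool [-0.2551588  -0.00155902  0.9668979 ]
0 (0.6, 0.1, 0.3) [-0.66  0.22  0.54  1.47 -0.11  1.48 -1.69]
0 (0.6, 0.25, 0.05) [-0.8   0.49  0.47  1.66 -0.25  1.05 -1.83]
0 (0.55, 0, 0.05) [-0.6   0.31  0.64  1.92 -0.22  0.98 -1.43]
1.5707963267948966 (0.6, 0.1, 0.3) [-0.61  0.22  0.48  1.47 -0.1   1.48 -0.13]
1.5707963267948966 (0.6, 0.25, 0.05) [-0.7   0.47  0.34  1.65 -0.17  1.05 -0.31]
1.5707963267948966 (0.55, 0, 0.05) [-0.52  0.3   0.54  1.91 -0.18  0.98  0.1 ]
-1.5707963267948966 (0.6, 0.1, 0.3) [ 0.67  0.43 -1.18  1.42  0.39  1.55  2.65]
-1.5707963267948966 (0.6, 0.25, 0.05) [-0.4   0.46 -0.05  1.64  0.03  1.04  2.69]
-1.5707963267948966 (0.55, 0, 0.05) [ 0.91  0.57 -1.18  1.87  0.59  1.11  2.65]
3.141592653589793 (0.6, 0.1, 0.3) [-0.51  0.21  0.36  1.46 -0.07  1.48  1.42]
3.141592653589793 (0.6, 0.25, 0.05) [-0.56  0.46  0.15  1.65 -0.08  1.04  1.19]
3.141592653589793 (0.55, 0, 0.05) [-0.47  0.29  0.48  1.91 -0.16  0.97  1.66]
```

Run:
```python
from h import *
move_ptp((.65,.04,.22),[np.pi,0,np.pi])
c=get_calibration("wrist");im=get_image("wrist");cv2.imwrite("pics/w1.png",im[:,:,::-1])
import pickle;pickle.dump(c,open("w1.pkl","wb"))
# overlay predicted model
def ov(z,pts):return [w2pix(c,(*p,z),True) for p in pts]
print(sense()['t'], sense()['eef_pos'])
x0,y0=w2pix(c,(.55,.05,0),True);print(x0,y0)
```

```text
3.3583 [0.64991969 0.04154329 0.21989534]
266.2972698977611 94.99471987098866
```

View pics/w1.png

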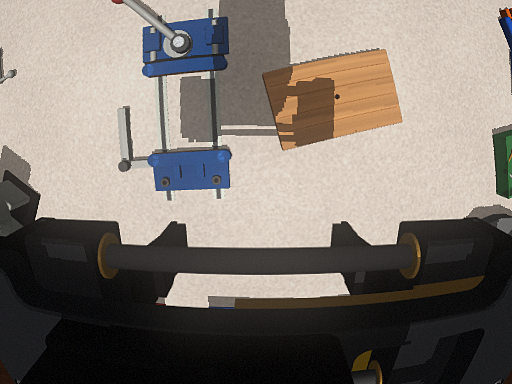

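The wrist picture shows the board (corners about 263,72 / 386,49 / 401,121 / 282,150) and the vise (moving jaw at 143-228 x 68, fixed jaw at 152-230 x 155). I'll zoom in to measure it more precisely.

Run:
```python
import cv2
a=cv2.imread("pics/w1.png")
cv2.imwrite("pics/w1v.png",cv2.resize(a[40:205,110:250],(700,825)[0:2],interpolation=cv2.INTER_CUBIC)[:600]) 
cv2.imwrite("pics/w1a.png",cv2.resize(a[50:200,110:250],(560,600),interpolation=cv2.INTER_CUBIC))
cv2.imwrite("pics/w1b.png",cv2.resize(a[40:160,255:410],(775,600),interpolation=cv2.INTER_CUBIC))
```

```text
(no output)
```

View pics/w1a.png

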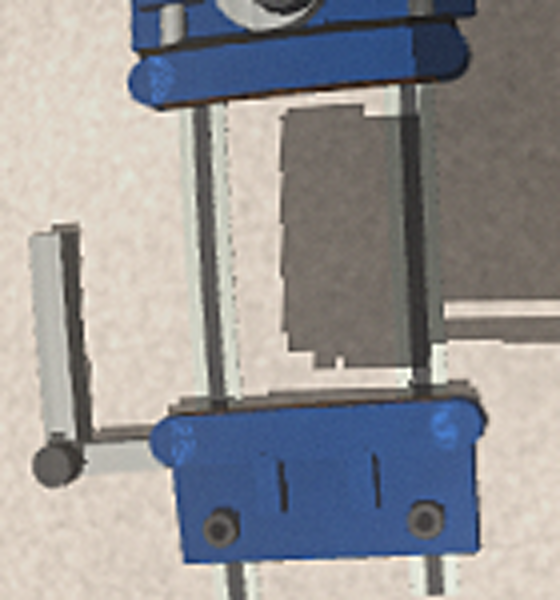

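View pics/w1b.png

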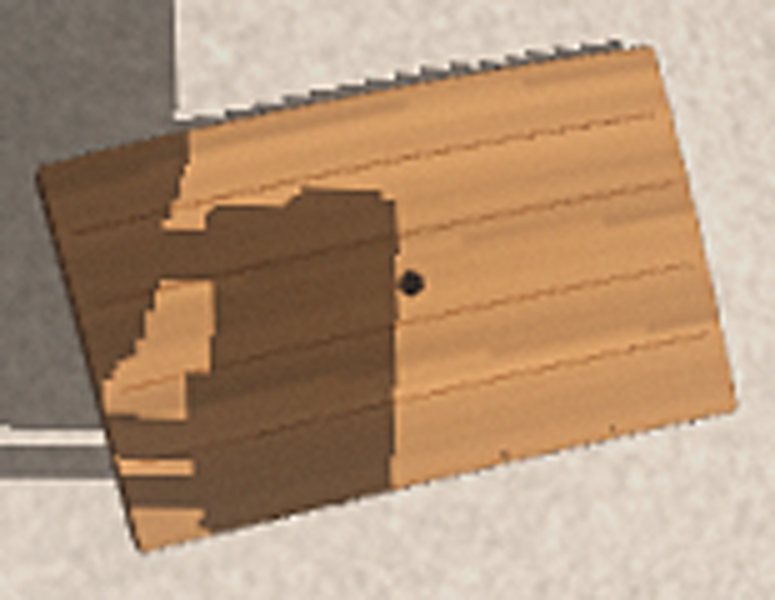

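Run:
```python
from h import *
import pickle
from scipy.optimize import least_squares
c=pickle.load(open("w1.pkl","rb"))
P=lambda p,z:pix2w(c,p,z,True)[:2]
a=lambda u,v:(110+u/4,50+v/4)
b=lambda u,v:(255+u/5,40+v/5)
obs=[('x',.048,a(180,412)),('x',.048,a(460,400)),('y',-.054,a(150,440)),('y',.054,a(486,420)),('y',-.080,a(62,240)),('y',-.080,a(73,420))]
def f(p):
    R=np.array([[np.cos(p[2]),-np.sin(p[2])],[np.sin(p[2]),np.cos(p[2])]])
    return [ (R.T@(P(uv,.015)-p[:2]))['xy'.index(k)]-v for k,v,uv in obs]
r=least_squares(f,[.567,-.05,0]);p=r.x;print("vise",p,np.round(r.fun*1e3,1))
R=np.array([[np.cos(p[2]),-np.sin(p[2])],[np.sin(p[2]),np.cos(p[2])]])
for uv in [a(160,108),a(440,83),a(128,80),a(468,50)]: print("mjaw in vise",(R.T@(P(uv,.015)-p[:2])*1e3).round(1))
B=[P(b(*q),.022) for q in [(38,168),(653,46),(737,408),(141,552)]]
# model corners: image right=+y, down=+x
M=np.array([(-48,-80),(-48,80),(48,80),(48,-80)])/1e3
def g(p):
    R=np.array([[np.cos(p[2]),-np.sin(p[2])],[np.sin(p[2]),np.cos(p[2])]])
    return (M@R.T+p[:2]-B).ravel()
r2=least_squares(g,[.547,.13,.25]);print("board",r2.x,np.round(r2.fun*1e3,1))
print("board hole",P(b(411,284),.022),"in vise",R.T@(r2.x[:2]-p[:2]),r2.x[2]-p[2])
c=get_calibration("top");k=pix2w(c,(160+448/3.6,130+381/3.6),.036)[:2]
kv=R.T@(k-p[:2]);print("knob vise",kv, "lever",np.arctan2(kv[1],kv[0]+.086)+np.pi/2+.85)
```

```text
vise [ 0.57081117 -0.04879533  0.0272984 ] [-0.3  0.3  0.1  1.  -0.3 -0.8]
mjaw in vise [-49.2 -44.5]
mjaw in vise [-48.9  44.4]
mjaw in vise [-59.7 -55.2]
mjaw in vise [-58.7  53.1]
board [0.55087648 0.13411963 0.26583168] [-0.5 -0.8 -0.8  0.3  0.6  0.9  0.7 -0.3]
board hole [0.55102662 0.13426292] in vise [-0.0149346   0.18339093] 0.23853328498516113
knob vise [-0.1643689  -0.08031958] lever 0.07689372546112094
```

```bash
cat >> h.py <<'E'
V=np.array([0.57081,-0.0488,0.0273])
def vw(x,y,z):
    c,s=np.cos(V[2]),np.sin(V[2])
    return (V[0]+c*x-s*y, V[1]+s*x+c*y, z)
def wv(p):
    c,s=np.cos(V[2]),np.sin(V[2]);d=np.array(p[:2])-V[:2]
    return np.array([c*d[0]+s*d[1],-s*d[0]+c*d[1]])
def st(tag=""):
    s=sense();print(tag,"t%.2f"%s['t'],"tcp_v",(wv(s['eef_pos'])*1e3).round(1),"z",round(s['eef_pos'][2]*1e3,1),"F",np.round(s['wrist_force'],1),"yaw",np.round(s['tool_rot'][2],4));return s
E
python3 - <<'E'
from h import *
st()
o=[np.pi,0,np.pi+V[2]]
move_ptp(vw(-.108,.195,.10),o);st()
line_to(vw(-.108,.195,.014),v=.1);sleep(.2);st()
line_to(vw(-.085,.195,.014),v=.08);st()
line_to(vw(-.070,.195,.014),v=.04);st()
line_to(vw(-.0592,.195,.014),v=.03);sleep(.3);st()
c=get_calibration("top");im=get_image("top");cv2.imwrite("pics/t2.png",cv2.resize(im[130:280,160:380,::-1],(792,540),interpolation=cv2.INTER_CUBIC))
im=get_image("wrist");cv2.imwrite("pics/w2.png",im[:,:,::-1])
E
```

```text
t3.36 tcp_v [81.5 88.2] z 219.9 F [-0.5  0.7  0.4] yaw -3.1395
 t4.34 tcp_v [-106.2  194.9] z 101.1 F [ 0.9 -0.4  1.1] yaw -3.1149
 t5.55 tcp_v [-107.5  195.2] z 14.6 F [ 0.1 -0.6  0.2] yaw -3.1143
 t5.99 tcp_v [-84.7 194.8] z 13.9 F [-0.8 -0.2  0.4] yaw -3.1147
 t6.52 tcp_v [-69.5 194.7] z 14.1 F [ 0.4 -0.4 -0.5] yaw -3.1148
 t7.33 tcp_v [-59.1 194.9] z 14.1 F [-0.1  0.1  0.7] yaw -3.1145
```

View pics/w2.png

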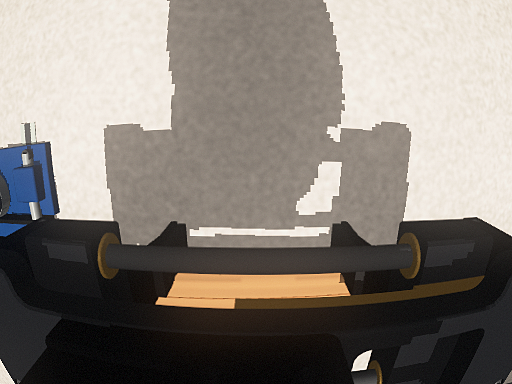

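Run:
```python
from h import *
import pickle
line_to(vw(-.080,.195,.014),v=.1)
line_to(vw(-.080,.195,.12),v=.2)
move_ptp((.66,.10,.2),[np.pi,0,np.pi]);sleep(.3)
c=get_calibration("wrist");im=get_image("wrist");cv2.imwrite("pics/w3.png",im[:,:,::-1]);pickle.dump(c,open("w3.pkl","wb"));st()
a=im[:210,:,::-1].copy()
cv2.imwrite("pics/w3z.png",cv2.resize(a[20:170,210:400],(760,600),interpolation=cv2.INTER_CUBIC))
```

```text
t9.62 tcp_v [ 92.6 146.9] z 200.1 F [-0.3 -0.3  0.5] yaw -3.1408
```

View pics/w3.png

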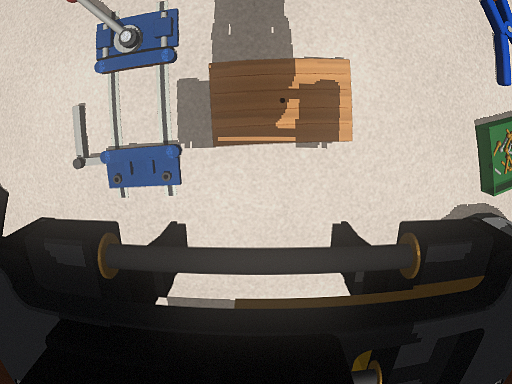

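View pics/w3z.png

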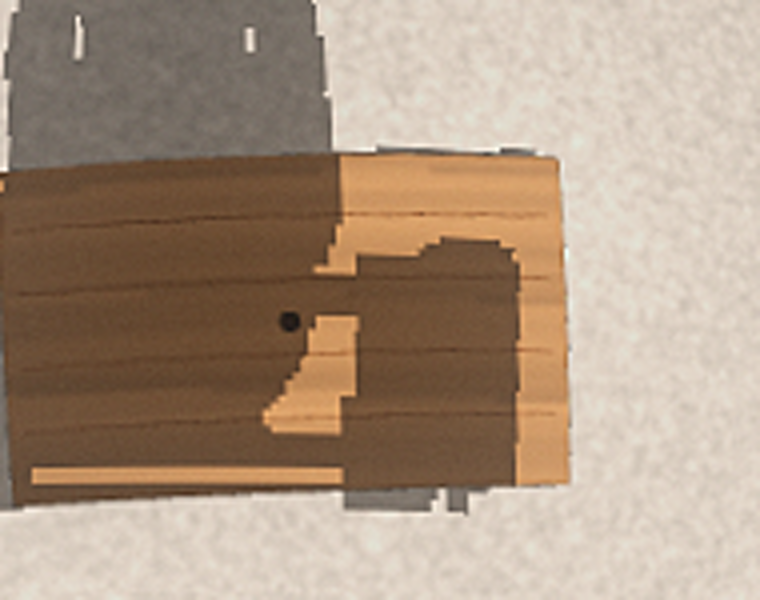

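Run:
```python
import cv2
a=cv2.imread("pics/w3.png")
cv2.imwrite("pics/w3y.png",cv2.resize(a[40:200,60:250],(760,640),interpolation=cv2.INTER_CUBIC)[:600])
```

```text
(no output)
```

View pics/w3y.png

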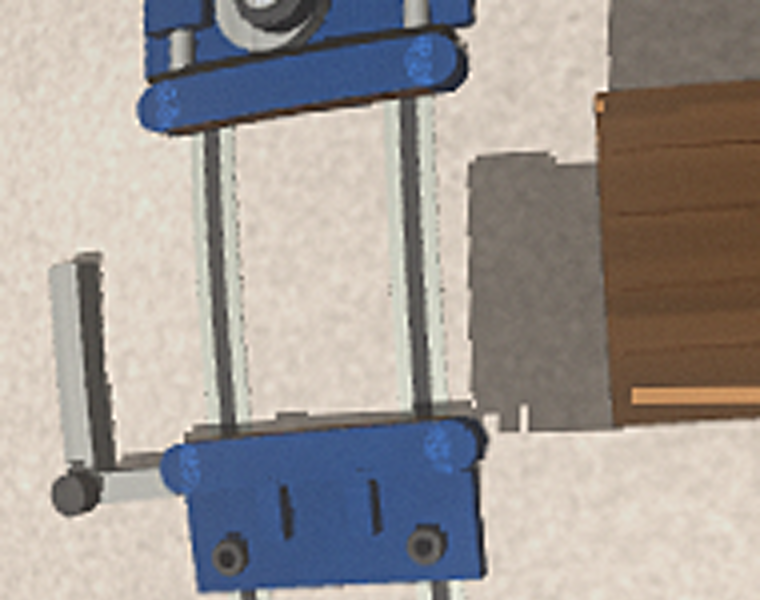

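```bash
cat > fit.py <<'E'
from h import *
from scipy.optimize import least_squares
R2=lambda t:np.array([[np.cos(t),-np.sin(t)],[np.sin(t),np.cos(t)]])
def fitv(P,obs):
    r=least_squares(lambda p:[(R2(p[2]).T@(P(uv,.015)-p[:2]))['xy'.index(k)]-v for k,v,uv in obs],[.567,-.05,0]);print("vise",r.x.round(4),np.round(r.fun*1e3,1));return r.x
M=np.array([(-48,-80),(-48,80),(48,80),(48,-80)])/1e3
def fitb(P,px):
    B=np.array([P(q,.022) for q in px])
    r=least_squares(lambda p:(M@R2(p[2]).T+p[:2]-B).ravel(),[.547,.13,0]);print("board",r.x.round(4),np.round(r.fun*1e3,1));return r.x
def rel(v,b): print("board in vise",(R2(v[2]).T@(b[:2]-v[:2])*1e3).round(1),round(b[2]-v[2],4))
E
python3 - <<'E'
from fit import *
import pickle
c=pickle.load(open("w3.pkl","rb"))
P=lambda p,z:pix2w(c,p,z,True)[:2]
y=lambda u,v:(60+u/4,40+v/4)
z=lambda u,v:(210+u/4,20+v/4)
v=fitv(P,[('x',.048,y(200,436)),('x',.048,y(455,419)),('y',-.054,y(160,468)),('y',.054,y(479,445)),('y',-.08,y(75,270)),('y',-.08,y(91,450))])
b=fitb(P,[y(597,95),z(558,157),z(570,487),y(612,428)])
rel(v,b);rel(V,b)
print("mjaw",[(R2(v[2]).T@(P(q,.015)-v[:2])*1e3).round(1) for q in (y(185,128),y(440,92))])
E
```

```text
vise [ 0.5705 -0.0495  0.0357] [-0.7  0.7  0.2  0.9 -0.8 -0.3]
board [0.569  0.126  0.0505] [-0.7 -1.2  0.2  0.6  0.1  0.4  0.4  0.1]
board in vise [  4.7 175.4] 0.0148
board in vise [  2.9 174.8] 0.0232
mjaw [array([-49.9, -36.5]), array([-48.5,  48.3])]
```

```bash
sed -i 's/^V=.*/V=np.array([0.5707,-0.0491,0.0285])/' h.py
python3 - <<'E'
from h import *
import pickle
o=[np.pi,0,np.pi+V[2]]
move_ptp(vw(.080,.175,.08),o)
line_to(vw(.080,.175,.014),v=.12);st()
line_to(vw(.064,.175,.014),v=.08)
line_to(vw(.0593,.175,.014),v=.03);sleep(.3);st()
c=get_calibration("wrist");im=get_image("wrist");cv2.imwrite("pics/w4.png",im[:,:,::-1]);pickle.dump(c,open("w4.pkl","wb"));st()
E
```

```text
t10.89 tcp_v [ 80.9 174.9] z 15.0 F [ 0.2 -1.1  0.1] yaw -3.1134
 t11.85 tcp_v [ 60.  174.9] z 14.4 F [ 3.1 -0.7  2.8] yaw -3.113
 t11.90 tcp_v [ 60.1 174.9] z 14.4 F [ 2.9 -0.3  1.8] yaw -3.113
```

View pics/w4.png

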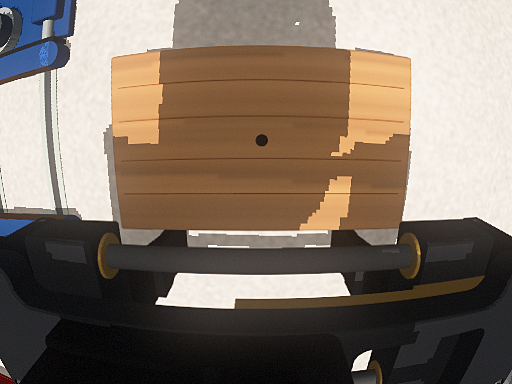

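Run:
```python
from fit import *
import pickle
c=pickle.load(open("w4.pkl","rb"))
a=cv2.imread("pics/w4.png");cv2.imwrite("pics/w4z.png",cv2.resize(a[30:240,90:430],(800,494),interpolation=cv2.INTER_CUBIC))
P=lambda p,z:pix2w(c,p,z,True)[:2]
b=fitb(P,[(111,57),(410,57),(404,229),(120,228)]);rel(V,b)
print(wv(P((261.5,140.5),.022)))
# vise: moving jaw's visible end, fixed jaw end
print("mjaw face/end",wv(P((69,48),.015)),"near",wv(P((66,66),.015)))
```

```text
board [0.5665 0.1267 0.031 ] [-0.2 -0.2 -0.3  1.1 -0.3 -2.   0.7  1. ]
board in vise [  0.8 175.9] 0.0025
[0.00105327 0.17556458]
mjaw face/end [-0.05937763  0.06186469] near [-0.04837395  0.06006075]
```

View pics/w4z.png

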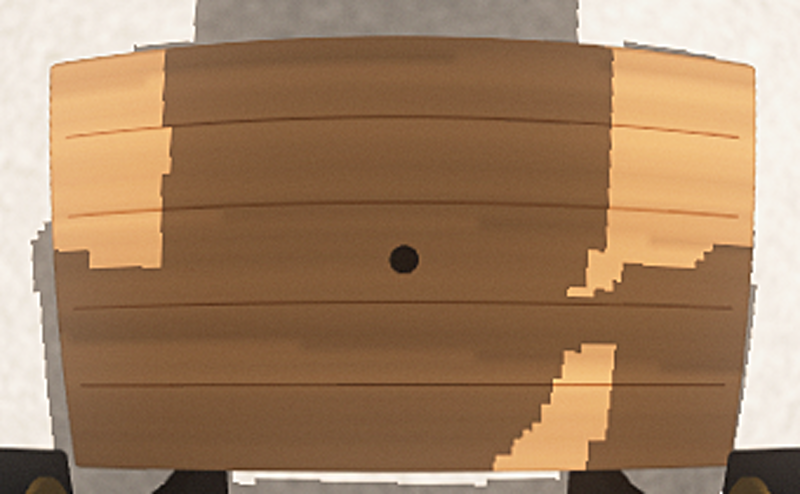

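Run:
```python
from h import *
import pickle
line_to(vw(.0565,.175,.014),v=.02);sleep(.3);st("side")
line_to(vw(.075,.175,.014),v=.1)
line_to(vw(.075,.175,.09),v=.2)
o=[np.pi,0,np.pi/2+V[2]]
move_ptp(vw(-.0017,.290,.09),o)
line_to(vw(-.0017,.290,.014),v=.12);sleep(.2);st("down")
line_to(vw(-.0017,.270,.014),v=.08);st()
for y in (.260,.250,.242):
    line_to(vw(-.0017,y,.014),v=.05);st()
sleep(.2);st()
c=get_calibration("wrist");im=get_image("wrist");cv2.imwrite("pics/w5.png",im[:,:,::-1]);pickle.dump(c,open("w5.pkl","wb"))
im=get_image("top");cv2.imwrite("pics/t5.png",cv2.resize(im[130:280,160:380,::-1],(792,540),interpolation=cv2.INTER_CUBIC))
```

```text
side t12.49 tcp_v [ 56.8 175.1] z 14.2 F [ 3.4 -0.3  3. ] yaw -3.1132
down t15.85 tcp_v [ -1.  290.3] z 15.0 F [-0.2  0.   0.6] yaw 1.5993
 t16.25 tcp_v [ -1.6 268.9] z 14.1 F [ 0.1 -0.4 -0.1] yaw 1.5974
 t16.60 tcp_v [ -1.7 259.4] z 14.0 F [-0.2 -0.   0.9] yaw 1.5987
 t16.95 tcp_v [ -1.6 249.1] z 14.0 F [-0.6  0.1  0.3] yaw 1.5984
 t17.26 tcp_v [ -1.7 241.1] z 14.0 F [-0.3 -0.4 -0.1] yaw 1.5984
 t17.46 tcp_v [ -1.6 241.9] z 14.0 F [-0.1 -0.9 -0.3] yaw 1.5993
```

View pics/w5.png

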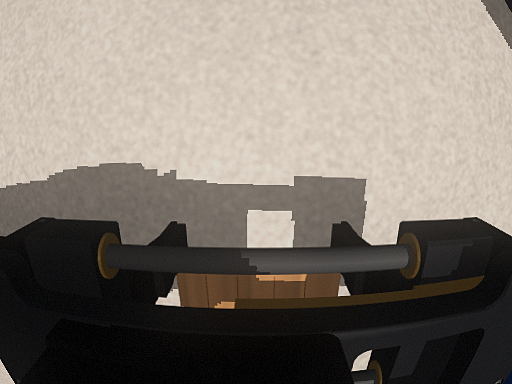

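View pics/t5.png

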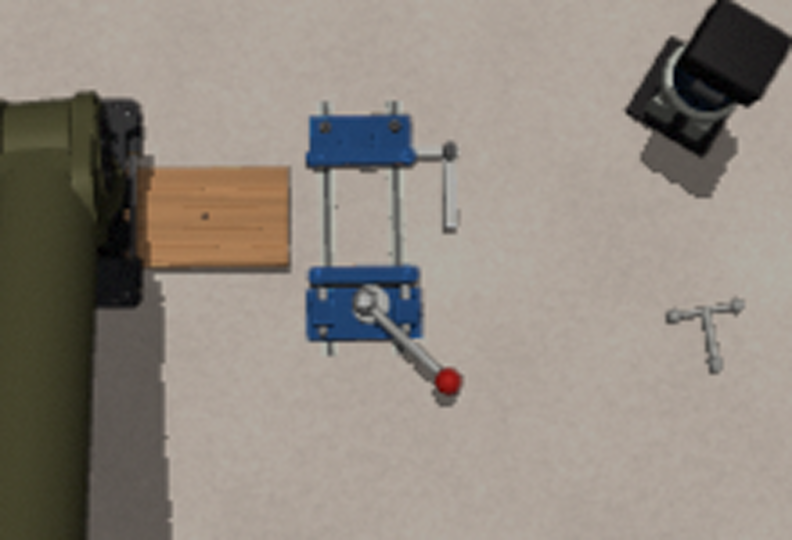

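The wrist view shows the board's end between the two fingertips. In the top view the board is square to the vise, with its rows (167–263) inside the jaw gap (166–267), about 15 mm before the jaws. I'll continue into the gap and watch the force.

Run:
```python
from h import *
import pickle
y=.242
while y>.1001:
    y-=.008
    line_to(vw(-.0017,y,.014),v=.05)
    s=sense(); F=np.array(s['wrist_force'])
    if y>.19 or y<.12 : st()
    if np.hypot(F[0],F[1])>9: st("force");break
sleep(.2);st("end")
im=get_image("top");cv2.imwrite("pics/t6.png",cv2.resize(im[130:280,160:380,::-1],(792,540),interpolation=cv2.INTER_CUBIC))
```

```text
t17.87 tcp_v [ -1.7 233.2] z 14.0 F [-0.1  0.6  0.1] yaw 1.5984
 t18.18 tcp_v [ -1.6 225.1] z 14.0 F [ 0.7 -0.4  0.3] yaw 1.5984
 t18.48 tcp_v [ -1.7 217.1] z 14.0 F [-0.5 -0.5  0.2] yaw 1.5984
 t18.79 tcp_v [ -1.6 209.1] z 14.0 F [ 0.2 -0.4 -0.4] yaw 1.5984
 t19.10 tcp_v [ -1.7 201.1] z 14.0 F [-0.7  0.3 -0.4] yaw 1.5984
 t19.41 tcp_v [ -1.7 193. ] z 14.0 F [ 0.1  0.9 -0.1] yaw 1.5983
 t22.49 tcp_v [ -1.7 113. ] z 14.0 F [0.8 0.8 0.5] yaw 1.5983
 t22.80 tcp_v [ -1.7 105.1] z 14.0 F [ 0.1 -0.4 -0.2] yaw 1.5983
 t23.11 tcp_v [-1.7 97. ] z 14.0 F [ 0.6  0.6 -0. ] yaw 1.5983
end t23.31 tcp_v [-1.7 97.8] z 14.0 F [-0.4  0.8 -0.2] yaw 1.5992
```

View pics/t6.png

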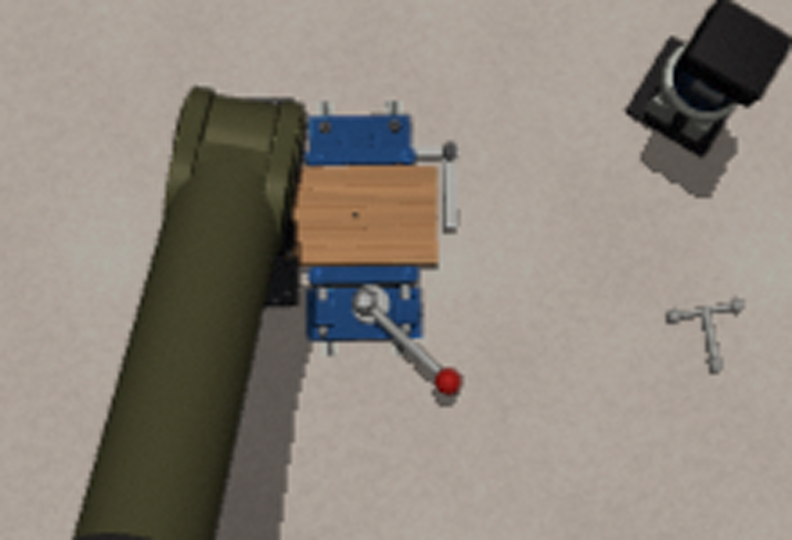

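The board is in the gap. Its leading end is at column 438 and the stop is at about 443, so roughly 5 mm remain. I'll go gently until it meets the stop.

Run:
```python
from h import *
y=.098
while y>.083:
    y-=.001
    line_to(vw(-.0017,y,.014),v=.02); sleep(.1)
    fs=[]
    for _ in range(3): fs.append(sense()['wrist_force']); sleep(.02)
    F=np.mean(fs,0); print(round(y*1e3,1),(wv(sense()['eef_pos'])*1e3).round(1),F.round(1))
    if F[1]>12: break
st()
```

```text
97.0 [-1.7 97. ] [-0.1 -0.3 -0.2]
96.0 [-1.8 96.3] [-0.3  1.1 -0.5]
95.0 [-1.7 95.1] [ 0.2  2.  -0.6]
94.0 [-1.7 93.7] [ 0.   0.9 -0.5]
93.0 [-1.7 92.8] [-0.1  0.9 -1. ]
92.0 [-1.7 91.9] [-0.2  0.9 -0.7]
91.0 [-1.7 90.9] [ 0.1  1.4 -0.6]
90.0 [-1.7 90. ] [-0.2  1.2 -1.1]
89.0 [-1.8 89.9] [-0.8  5.2 -0.1]
88.0 [-1.8 89.9] [-1.4  6.5 -0.1]
87.0 [-1.9 89.8] [-1.6  8.   0.1]
86.0 [-2.  89.8] [-2.3 10.1  1.4]
85.0 [-2.  89.7] [-2.  11.2  1.1]
84.0 [-2.1 89.7] [-2.6 12.9  1.8]
 t28.96 tcp_v [-2.1 89.7] z 14.1 F [-2.5 13.1  1.8] yaw 1.6021
```

The stop was reached: the TCP stalled at y = 89.9 mm while the force rose. Next is the lever.

```bash
cat >> h.py <<'E'
def pose(th,off,r=.111,z=.032):
    # off: TCP ahead of knob along the tangent
    ph=-np.pi/2-.85+th; t=np.array([-np.sin(ph),np.cos(ph)])
    k=np.array([-.086,0])+r*np.array([np.cos(ph),np.sin(ph)])
    p=k+t*off; al=np.arctan2(t[1],t[0])
    return vw(p[0],p[1],z),[np.pi,0,al+np.pi/2+V[2]]
E
python3 - <<'E'
from h import *
line_to(vw(-.0017,.110,.014),v=.08)
line_to(vw(-.0017,.110,.12),v=.2)
im=get_image("top")
p,o=pose(.05,.022,z=.12);print(p,o,ik(p,o))
for th in (.05,.4,.85): q=ik(*pose(th,.0305));print(None if q is None else np.round(q,2))
move_ptp(p,o);sleep(.2)
import pickle
c=get_calibration("wrist");im=get_image("wrist");cv2.imwrite("pics/w7.png",im[:,:,::-1]);pickle.dump(c,open("w7.pkl","wb"));st()
print(recognise("wrist","vise_knob")[:2])
E
```

```text
(np.float64(0.423115512255424), np.float64(-0.14646140547699119), 0.12) [3.141592653589793, 0, np.float64(0.7992963267948964)] [-0.83694845 -0.11164901  1.08061105  2.09662105  0.11051137  1.10018267
 -0.58070822]
[-0.71  0.19  1.07  2.16 -0.21  0.9  -0.29]
[-0.58  0.29  0.97  2.07 -0.3   0.93  0.13]
[-0.46  0.38  0.84  1.95 -0.34  0.96  0.56]
 t31.41 tcp_v [-149.7  -92.7] z 120.2 F [ 0.1 -0.   0.4] yaw 0.8011
[{'box': [293.1, 110.2, 258.5, 220.3], 'score': 0.7}, {'box': [238.7, 139.4, 40.9, 164.9], 'score': 0.61}]
```

View pics/w7.png

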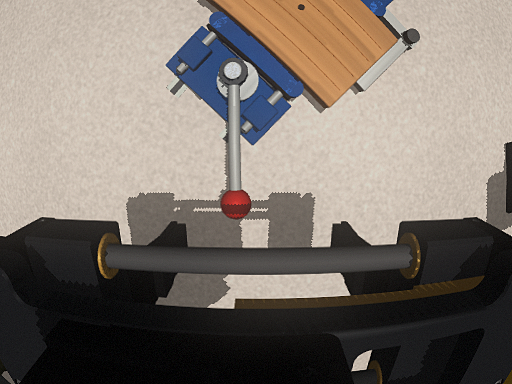

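The knob is at (236,204), between the fingertips, and the board end is visibly against the stop. I'll compute the knob's position and push.

Run:
```python
from h import *
import pickle
c=pickle.load(open("w7.pkl","rb"))
k=wv(pix2w(c,(236,203),.036,True)[:2]);pv=wv(pix2w(c,(233,70),.046,True)[:2])
print("knob",k,"pivot",pv);d=k-[-.086,0];print(np.hypot(*d),np.arctan2(d[1],d[0])+np.pi/2+.85)
# which way do fingers lie
p,o=pose(.05,.022);a=o[2];print("tool y vise",np.sin(a-V[2]),-np.cos(a-V[2]))
line_to(p,v=.12);sleep(.2);st("down")
th=.05
for off in (.027,.031): line_to(pose(th,off)[0],v=.05)
st()
while th<.80:
    th+=.05
    p,o=pose(th,.031); line_to(p,v=.04,rot=o)
    s=sense();F=np.array(s['wrist_force'])
    print(round(th,2),(wv(s['eef_pos'])*1e3).round(1),F.round(1))
    if np.linalg.norm(F)>25: break
im=get_image("top");cv2.imwrite("pics/t8.png",cv2.resize(im[130:280,160:380,::-1],(792,540),interpolation=cv2.INTER_CUBIC))
im=get_image("wrist");cv2.imwrite("pics/w8.png",im[:,:,::-1])
```

```text
knob [-0.16301046 -0.07996606] pivot [-0.08633742 -0.00449539]
0.1110188310857371 0.08342791905321512
tool y vise 0.6967067093471653 -0.7173560908995229
down t32.54 tcp_v [-149.6  -93. ] z 32.6 F [0.6 0.2 0.5] yaw 0.7995
 t33.04 tcp_v [-143.9  -99.9] z 32.1 F [-0.3  0.8 -0.4] yaw 0.7989
0.1 [-139.8 -102.2] [-1.9  0.6 -0.5]
0.15 [-134.6 -104.8] [-3.5  1.1 -0.7]
0.2 [-129.  -107.3] [-2.9 -0.4 -1.2]
0.25 [-123.3 -109.4] [-3.3 -0.9 -0.6]
0.3 [-117.6 -111. ] [-2.1 -0.3 -1.3]
0.35 [-111.9 -112.5] [-1.2 -0.3 -1.6]
0.4 [-106.2 -113.7] [-1.3  0.8  0.8]
0.45 [-100.5 -114.5] [-1.9 -0.9 -0.7]
0.5 [ -94.7 -115.1] [-2.2 -1.  -0.7]
0.55 [ -89.  -115.4] [-2.1 -0.4 -1.1]
0.6 [ -83.2 -115.5] [-2.  -1.1 -0. ]
0.65 [ -77.5 -115.2] [-1.2 -1.  -0.5]
0.7 [ -71.8 -114.7] [-2.2 -1.7 -0.4]
0.75 [ -66.2 -113.8] [-2.2 -1.6  0.2]
0.8 [ -60.5 -112.7] [-2.7 -2.1  0.2]
```

View pics/w8.png

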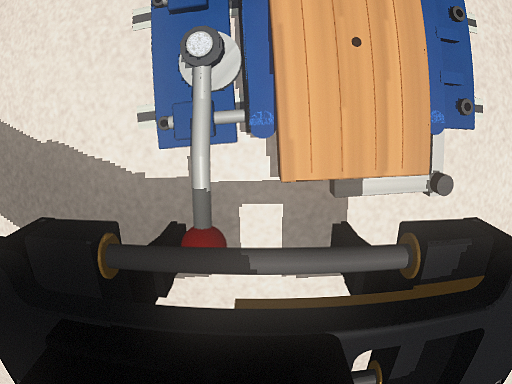

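The finger is carrying the knob, and the lever is nearly parallel to the jaws. I'll go on in small steps to the lever's stop.

Run:
```python
from h import *
th=.80; p,o=pose(.85,.031)
while th<1.02:
    th+=.015
    p=pose(th,.031)[0] if th<.85 else pose(.85,.031+(th-.85)*.111)[0]
    line_to(p,v=.03,rot=pose(min(th,.85),.03)[1]); sleep(.1)
    s=sense();F=np.array(s['wrist_force'])
    print(round(th,3),(wv(s['eef_pos'])*1e3).round(1),F.round(1))
    if abs(F[0])>22: break
sleep(.2);st()
im=get_image("wrist");cv2.imwrite("pics/w9.png",im[:,:,::-1])
```

```text
0.815 [ -59.3 -112.2] [-4.9 -2.1  1.5]
0.83 [ -57.3 -111.8] [-4.2 -2.1  0.8]
0.845 [ -55.6 -111.3] [-3.7 -2.3  1.1]
0.86 [ -53.9 -111.3] [-4.5 -3.3  0.8]
0.875 [ -53.5 -111.4] [-7.  -3.2  3.3]
0.89 [ -53.4 -111.4] [-9.8 -2.5  6.3]
0.905 [ -53.3 -111.4] [-13.3  -2.7   8.4]
0.92 [ -53.2 -111.5] [-17.   -2.4  11.8]
0.935 [ -53.1 -111.5] [-19.8  -2.6  14.6]
0.95 [ -53.1 -111.5] [-23.6  -2.2  17.5]
 t41.22 tcp_v [ -53.  -111.5] z 30.8 F [-23.4  -1.1  17.1] yaw 1.5971
```

View pics/w9.png

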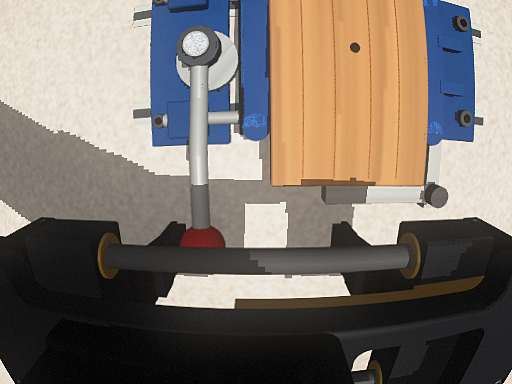

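Run:
```python
from h import *
import pickle
p,o=pose(.85,.016); line_to(p,v=.06); sleep(.1); st("back")
line_to((p[0],p[1],.16),v=.15)
move_ptp((.64,.03,.24),[np.pi,0,np.pi]);sleep(.3)
c=get_calibration("wrist");im=get_image("wrist");cv2.imwrite("pics/w10.png",im[:,:,::-1]);pickle.dump(c,open("w10.pkl","wb"));st()
cv2.imwrite("pics/w10z.png",cv2.resize(im[0:210,110:320,::-1],(600,600),interpolation=cv2.INTER_CUBIC))
```

```text
back t41.95 tcp_v [ -69.1 -110.7] z 32.2 F [-0.4  0.1  0.3] yaw 1.6
 t44.42 tcp_v [71.4 76.6] z 240.1 F [ 0.5 -0.9  0.9] yaw 3.1405
```

View pics/w10z.png

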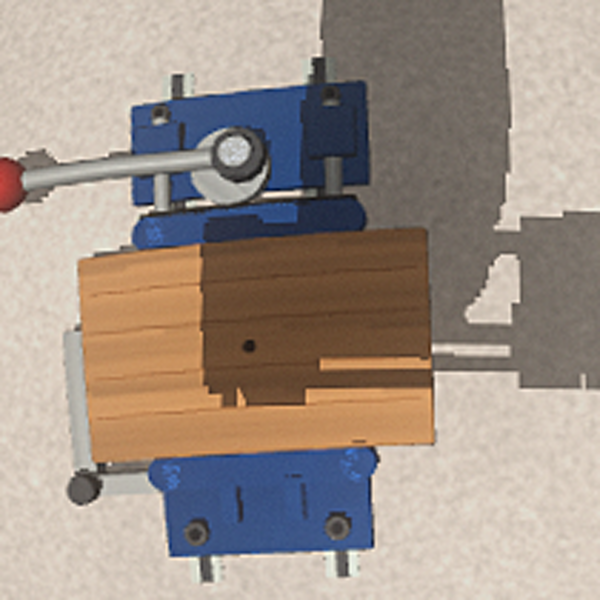

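The board is clamped between both jaws, its left end lies flush along the stop bar, and the lever is parallel to the jaws. I'll do a numeric check before handing in.

Run:
```python
from fit import *
import pickle
c=pickle.load(open("w10.pkl","rb"))
P=lambda p,z:pix2w(c,p,z,True)[:2]
z=lambda u,v:(110+u*.35,v*.35)
b=fitb(P,[z(78,261),z(427,228),z(435,444),z(92,464)]);rel(V,b)
print("stop edge",[wv(P(z(*q),.015)) for q in [(81,335),(88,400)]])
k=wv(P(z(2,185),.036));d=k-[-.086,0];print("knob",k,"lever",np.arctan2(d[1],d[0])+np.pi/2+.85)
pv=wv(P(z(237,150),.05));d=k-pv;print("pivot",pv,"lever",np.arctan2(d[1],d[0])+np.pi/2+.85)
for l in ("vise_knob",):
    r=recognise("wrist",l)[:1];print(r)
    if r: k=wv(P(r[0]['box'][:2],.036));d=k-[-.086,0];print(k,np.arctan2(d[1],d[0])+np.pi/2+.85)
im=get_image("top");cv2.imwrite("pics/t11.png",im[:,:,::-1])
```

```text
board [ 0.5718 -0.0486  0.0397] [-0.7 -0.6 -0.2  0.1  0.5  0.4  0.4  0.1]
board in vise [1.1 0.5] 0.0112
stop edge [array([-0.01100487, -0.08259615]), array([ 0.0199352 , -0.08121892])]
knob [-0.08443441 -0.1114104 ] lever 0.864051499316992
pivot [-0.08162513  0.0036192 ] lever 0.8255825466684285
[{'box': [153.7, 60.9, 103.0, 33.1], 'score': 0.79}]
[-0.08013636 -0.05012941] 0.9664410117165524
```

View pics/t11.png

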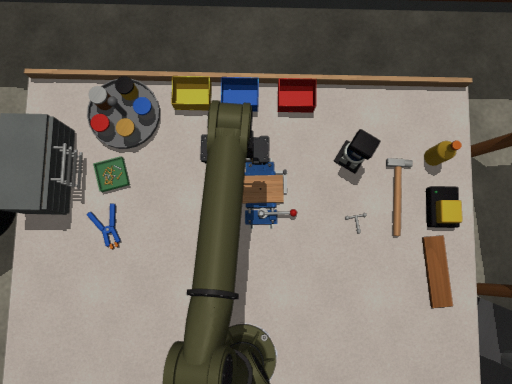

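View pics/w10.png

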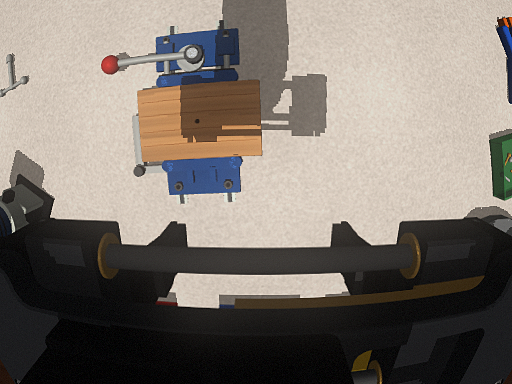

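Run:
```python
from h import *
import pickle
move_ptp((.66,-.14,.13),[np.pi,0,np.pi]);sleep(.3)
c=get_calibration("wrist");im=get_image("wrist");cv2.imwrite("pics/w12.png",im[:,:,::-1]);pickle.dump(c,open("w12.pkl","wb"));st()
u=w2pix(c,vw(0,-.08,.015),True);print(u);u=u.astype(int)
cv2.imwrite("pics/w12z.png",cv2.resize(im[max(0,u[1]-60):u[1]+60,u[0]-80:u[0]+80,::-1],(800,600),interpolation=cv2.INTER_CUBIC))
```

```text
t45.70 tcp_v [ 87.2 -92.2] z 130.7 F [0.4 0.1 0.3] yaw -3.1398
[270.15437391  98.90053507]
```

View pics/w12z.png

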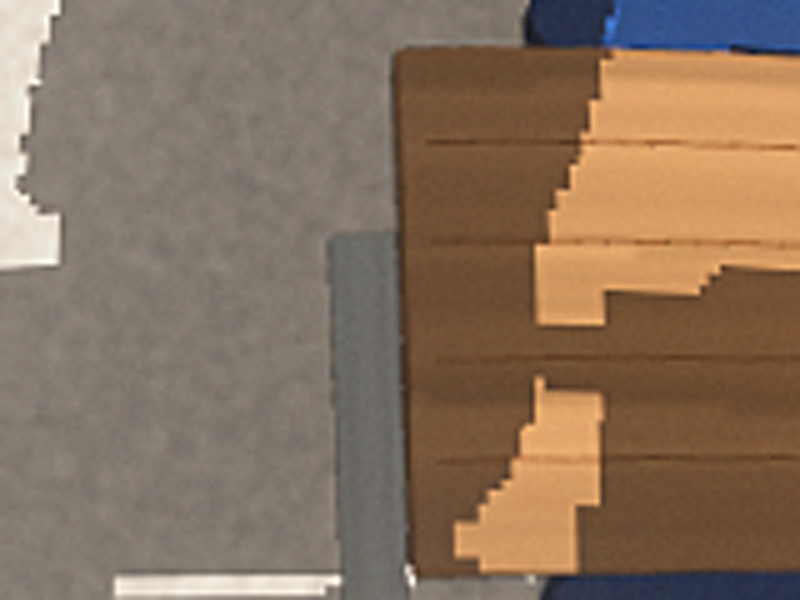

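Seen from straight above, the board's end is flush on the stop with no gap, and the arm is clear.

Run:
```python
from h import *
line_to((.66,-.14,.22),v=.15);sleep(.3);st()
hand_in()
```

```text
t46.75 tcp_v [ 86.3 -93.3] z 219.1 F [0.5 0.6 0.1] yaw 3.1416
the job is handed in; nothing more can be done
```

The board is home against the steel stop and clamped by the lever. I handed the job in at about 47 s, with no verdict reported.

**What I did:** I squared the board with an open-finger push on each long side. I then pushed its end through the jaws until the stop stalled it, with the force rising to about 13 N. The red-knobbed lever went over to its hard stop with about 24 N sideways, roughly 29 N total at the wrist. I then backed off and raised the arm clear, where the wrist force read about zero.

**Last checks:**
- **Board at the stop:** the wrist view from above the stop shows the board's end flush along it with no visible gap.
- **Board position:** it measures within about 1 mm of the vise's origin. The measured angle is off by 0.011 rad, but my vise-angle estimates also varied by about 0.008 rad.
- **Lever:** two measurements from my own pixel readings gave 0.83 and 0.86 rad, against 0.85 for fully home. A third gave 0.97 rad, but it used the recogniser's box, which covered the whole lever and not just the knob, so I disregarded it.
- **Loose tools and dish:** they look unmoved in the last top picture, judged by eye.

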